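# Open the blue lock and show it to its reader

## Task

In the blue lock's holder, turn the blue dial click by click until its white line stands at the red bar, and then pull the shackle up to open the lock. Then lift the open lock out of its holder and present it to the reader of its own colour: level, the lock's middle over the reader's middle, in the air a few centimetres or more above the reader but not higher than about 20 cm; finish while still holding it there, and leave the orange lock and everything else as they are.

Things in the scene. Friction and masses are not known exactly. Their poses are not given: they have to be found in the camera images.
- blue_lock: The lock to open (blue dial and band): flat padlock 132 long (x) x 46 wide (y) x 44 high (z), 0.45 to 0.65 kg, lying level and loose in its holder, coloured band across the middle. Origin: centre of underside. x points from the dial end (dark half, dial axis at x = -45) to the shackle end (bright half, shackle upright over x = 10 to 54), z up. Centre of mass near x = 22, so it hangs nearly level from the bow. 
- blue_holder: Fixed black open tray in which the blue lock lies, 146 x 60 outside, walls 5 thick and 21 high, floor 5 thick, about 2 mm of play all round; it keeps the lock from turning, and the lock lifts out straight up. Origin: centre of the underside on the table; axes as the lock's. Blue and orange stand left and right in either order.
- blue_dial (a joint): Angle of the dial's white line in rad, counter-clockwise from above: 0 when it points along the lock's +x, at the red bar on the deck (the opening place). It clicks into a notch every 0.524 rad (30 degrees), one at 0; it is drawn into the nearest with about 0.1 N m and stays. End stops at -1.75 and 2.9. At the start it stands 2 to 5 clicks counter-clockwise of the red bar.
- blue_dial_top (a point): Centre of the blue dial's top face, on its axis. The dial is a ribbed upright knob 32 in diameter and 26 high, standing on the lock's deck (z = 44 of the lock) with nothing beside it there but the shackle's near leg, 55 from the axis; grip it round from above at any yaw. The point's x axis points along the white line on top, z up.
- blue_shackle (a joint): How far the shackle is pulled out, in m: 0 shut, 0.025 fully out (captive there, it carries the lock). It slides straight up with about 1.3 N of friction and stays where it is left, and moves only while the dial is within about 0.14 rad of 0; otherwise it is blocked and the whole lock comes up with it.
- blue_bow (a point): Middle of the shackle's top bar, at x = 32 of the lock and 46 above its deck when shut. The shackle is an upright U of round steel 9 thick in the lock's x-z plane, legs 44 apart, straight top bar 28 long along the lock's x. Both sides (+y and -y) are free: pinch the bar across from above.
- blue_reader: The blue reader: fixed black puck 90 in diameter and 18 high with a blue ring on top. Origin: centre of the underside, on the table.
- orange_lock: The other lock, same make with orange dial and band in a like holder: leave alone. Origin and axes as for the blue one.
- orange_dial_line (a point): Outer end of the white line on top of the orange lock's dial, 15 from the dial axis: leave alone.
- orange_reader: The orange reader, fixed, 90 in diameter and 18 high, origin under its centre: not the one to use.
- screwdriver: Red-handled screwdriver, loose bystander. Origin under its centre.
- scraper: Flat steel scraper about 110 long and 9 high, loose bystander. Origin under its centre.
- print_plate0: Square steel plate 85 x 85 x 6, loose bystander. Origin under its centre.
- print_plate1: Square steel plate 85 x 85 x 6, loose bystander. Origin under its centre.
- ink_cup: White round cup-shaped block, 72 in diameter and 45 high, loose bystander. Origin under its centre.
- jar: Closed jar, 56 in diameter and 70 high, loose bystander. Origin under its centre.

How it is judged:
On the way, in this order (a step that is already met when the one before it is completed fails the run):
1. the blue dial's white line stands at the red bar (within 0.15 rad) with the shackle still shut (value of joint blue_dial between -0.15 and 0.15 rad and value of joint blue_shackle below 0.005 m), for 0.2 s.
2. the blue lock's shackle is pulled out by more than 18 mm (value of joint blue_shackle above 0.018 m), for 0.1 s.
3. the open blue lock is lifted out of its holder, its underside more than 40 mm above the table, by the fingers (height (world z) of blue_lock above 0.04 m and value of joint blue_shackle above 0.018 m and contact force between the fingers and blue_lock above 1 N), for 0.2 s.
At the end, for the whole second after the job is handed in: The blue lock, shackle out by more than 18 mm, is held by the fingers and still (under 50 mm/s) with its middle within 50 mm of the blue reader's middle, its underside 40 to 250 mm above the table, not touching the reader, tilted less than 0.35 rad (all of step 3 and horizontal distance between blue_lock and blue_reader below 0.05 m and height (world z) of blue_lock below 0.25 m and angle between blue_lock's own z axis and vertical below 0.35 rad and contact force between blue_lock and blue_reader below 0.2 N and linear speed of blue_lock below 0.05 m/s); the arm keeps its last pose, push and grip.
It fails at once if the orange lock is moved by more than 20 mm or its dial is turned by more than about a click (the tip of its white line moves more than 11 mm) (distance of orange_lock from where it was at the start of the episode above 0.02 m or distance of orange_dial_line from where it was at the start of the episode above 0.011 m).
It fails at once if a loose bystander is moved by more than 40 mm (distance of any of screwdriver, scraper, print_plate0, print_plate1, ink_cup, jar from where it was at the start of the episode above 0.04 m).
It also fails if it takes over 72 s, if anything falls off the work surface, if the arm or the gripper's body presses on something with over 40 N, if the wrist force passes 120 N, or if a joint passes its speed limit or range.

## Robot

A 6-joint arm with a two-finger parallel gripper is mounted at the origin on the work surface. World frame = base frame: x ahead of the robot, y to its left, z up, the work surface at z = 0. Lengths are in m, angles in rad, forces in N, time in s.
With the tool pointing down it reaches from about 0.375 to 0.975 m from the base axis. Payload 3.8 kg.
Tool frame: the origin (TCP) lies at the very end of the fingers, on their centre line; the grasp point (between the pads) lies 19 mm behind it; z points along the fingers, y is the direction in which the jaws open and shut (so a half turn about z gives the same grasp; the last joint's range is limited). The gripper opens to 88 mm and grips with 3 to 60 N. Pads are 18 mm wide; open, the fingers measure 123 mm over their backs; the gripper's body (75 mm by 187 mm) begins 45 mm behind the grasp point.
Start: joints at [1.262, 0.264, 1.604, -0, 1.274, -0.037], TCP at [0.181, 0.65, 0.239] pointing down, gripper open.
Joint ranges: [-2.63, 2.63], [-0.94, 2.18], [0.31, 2.57], [-1.31, 4.45], [0, 2.66], [-2.55, 2.55]. Speed limits (rad/s): [2.57, 2.57, 3.14, 3.14, 3.14, 3.14].

## Interface

Orientations are given as a rotation vector (axis times angle).
In Python, from cell import telemetry, optics, ctrl, boxes_of gives the robot as it stands.
- The arm moves only by the tool send_rows, never from a script. Its argument "increments" is a list of rows, each a list of 3 entries, a list of its own where there are three numbers: the shift along the tool's x, y, z in cm, then the turn, a rotation vector about the tool's x, y, z in degrees, then the opening, from 0 (shut) to 1 (fully open). In form: [[[tx, ty, tz], [rx, ry, rz], fingers], ...]. A call has 1 to 10 rows; each row is the pose to reach, as a shift and turn from the pose commanded when the call began, along the tool's axes at that moment; what a row does not reach only later rows make up. A row lasts 1/10 s, in which the tool goes at most 50 mm and 8.59 degrees, less where a joint would pass 70% of its speed; a pose out of reach is approached as far as the arm can. A call with a gripper value outside its range is refused whole. The fingers move at their own pace and stop on an object; "grip_force" is the grip in N (left out, the last holds). Time passes only in rows, so rows that repeat a pose let the fingers close. It gives the time, the measured TCP pose, the force and the opening at its end, in the units of the state.
- telemetry.sense(): the state, without advancing time (a new reading comes with each control period).
- optics.grab_frame(name): name is "scene" or "top" or "wrist"; returns the picture (400x640x3 uint8, blue, green, red); there is no depth.
- optics.get_calibration(name): a dict with "camera_matrix" (3x3 intrinsics, pixels), "eye" and "attitude" of the camera in the world. Camera axes: x right, y down, z forward; pixel columns grow to the right and rows downward; lengths in m; the calibration is good to about 2 mm. The wrist camera is an equidistant fisheye: a pixel r from the principal point sees the ray r / f radians off the axis. A picture is of the moment at which its call begins: read the wrist's pose just before it. get_calibration takes no time and is no camera call; for the wrist camera it gives the pose at the moment of the call.
- ctrl.sign_off(): hands the job in, once; it reports no verdict.
Trained networks look in the newest picture that a camera, given by its name, has taken for a name from the list of things; names that differ only in an ending like _2 or _b are one class to them, and where a whole thing is asked for, a point or a joint stands for the part that bears it (a point fixed in the world has none). Each returns a list of dicts, best first, with "confidence" (0 to 1); they miss things now and then, are a little off and sometimes report something else, mostly with a low value. They report only what shows in the picture. A call takes as long as a camera call.
- boxes_of(camera, thing): "position" ([column, row] in pixels, amid what is visible of it).
The state is a dict: "time_s": time; "joint_positions": joint angles; "dq": joint speeds; "tau": joint torques, N m; "tool_pos": TCP position; "tool_rot": TCP orientation; "wrist_force": force on the tool from outside, world axes, zero at the start; "torque": the same for the moment, N m; "gripper_width": opening from 0.0 (shut) to 1.0 (fully open).
Only numpy, scipy, OpenCV 4.12 (cv2) and the standard library are available. Lean on these libraries where they do the work, as an engineer would, in place of code of your own. Each camera call takes 0.05 s, during which the arm holds its last target.

## Working session

There is one attempt and no reset: what is moved stays moved. The work goes in short steps, Python scripts to look and compute and a tool call to move; the robot and the scene stay as the last step left them, time stands still between calls to the robot, and variables do not carry over. Pictures are saved under pics/ and viewed, and the job is handed in when it is done.

Besides the shell and the picture viewer there is one more tool, called as name(argument=value, ...), one argument or row to a line, values as JSON. send_rows: Moves the arm, as the interface text tells. Its arguments: {"type":"object","properties":{"increments":{"type":"array"},"grip_force":{"type":"number"}},"required":["increments"]}

```bash
mkdir -p pics; ls; python3 - <<'E'
from cell import telemetry, optics, ctrl, boxes_of
import cv2
print(telemetry.sense())
for n in ["scene","top","wrist"]:
    im=optics.grab_frame(n); cv2.imwrite(f"pics/{n}0.png",im)
    print(n,optics.get_calibration(n))
    for t in ["blue_lock","blue_dial","blue_dial_top","blue_bow","blue_reader","orange_lock","orange_reader"]:
        print(t,boxes_of(n,t)[:2])
E
```

```text
pics
{'time_s': 0.0, 'joint_positions': array([ 1.26208153e+00,  2.64743762e-01,  1.60535190e+00, -3.72840034e-05,
        1.27368993e+00, -3.69266518e-02]), 'dq': array([ 0.00028795,  0.00163091, -0.00152793,  0.00163821, -0.00073862,
       -0.00084211]), 'tau': array([-2.80949040e-03, -5.02125299e+01, -3.56865048e+01,  7.23708188e-02,
        2.95038591e-02, -1.79011299e-04]), 'tool_pos': array([0.18102468, 0.64954644, 0.23740626]), 'tool_rot': array([-0.42554739, -3.11229072,  0.0034026 ]), 'wrist_force': array([-0.12227171,  0.80420796, -0.45496335]), 'torque': array([-0.0074916 , -0.01726166, -0.01891537]), 'gripper_width': 1.0038477059715751}
scene {'camera_matrix': array([[508.68296077,   0.        , 327.13257608],
       [  0.        , 508.68296077, 198.75131613],
       [  0.        ,   0.        ,   1.        ]]), 'eye': array([1.49345308, 0.63954157, 0.94200413]), 'attitude': array([-1.15013773, -2.2317129 ,  1.0838722 ])}
blue_lock [{'position': [419.6, 237.7], 'confidence': 0.71}]
blue_dial []
blue_dial_top [{'position': [426.7, 217.8], 'confidence': 0.46}]
blue_bow [{'
[... 802 characters left out ...]
: [293.8, 224.9], 'confidence': 0.67}, {'position': [249.5, 146.6], 'confidence': 0.23}]
orange_lock [{'position': [419.6, 201.2], 'confidence': 0.79}]
orange_reader [{'position': [349.3, 224.0], 'confidence': 0.94}]
wrist {'camera_matrix': array([[309.70691629,   0.        , 320.31158792],
       [  0.        , 309.70691629, 206.09665821],
       [  0.        ,   0.        ,   1.        ]]), 'eye': array([0.11512561, 0.66982976, 0.38498988]), 'attitude': array([2.32252691, 1.76170955, 0.24066913])}
blue_lock []
blue_dial []
blue_dial_top []
blue_bow [{'position': [21.4, 393.0], 'confidence': 0.35}]
blue_reader []
orange_lock [{'position': [35.6, 396.1], 'confidence': 0.42}]
orange_reader []
```

View pics/top0.png

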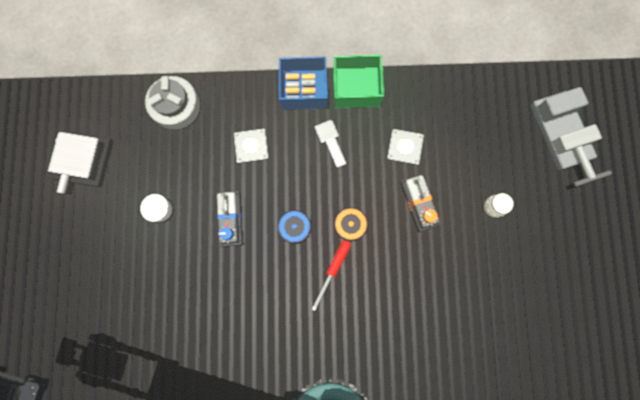

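View pics/scene0.png

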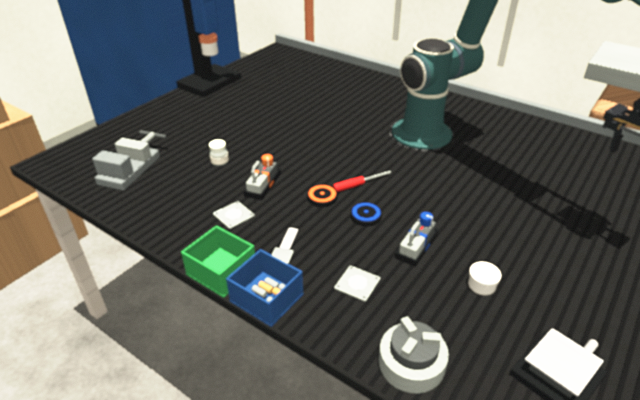

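```bash
cat > h.py <<'E'
import numpy as np, cv2
from scipy.spatial.transform import Rotation as R
from cell import telemetry, optics, ctrl, boxes_of
def ray(n,px,c=None):
    c=c or optics.get_calibration(n); K=c["camera_matrix"]
    u=(px[0]-K[0,2])/K[0,0]; v=(px[1]-K[1,2])/K[1,1]
    if n=="wrist":
        r=np.hypot(u,v); d=np.array([np.sin(r)*u/max(r,1e-9),np.sin(r)*v/max(r,1e-9),np.cos(r)])
    else: d=np.array([u,v,1.])
    return c["eye"],R.from_rotvec(c["attitude"]).apply(d)
def atz(n,px,z,c=None):
    e,d=ray(n,px,c); return e+d*(z-e[2])/d[2]
def proj(n,P,c=None):
    c=c or optics.get_calibration(n);K=c["camera_matrix"]
    p=R.from_rotvec(c["attitude"]).inv().apply(np.asarray(P,float)-c["eye"])
    if n=="wrist":
        rr=np.hypot(p[0],p[1]); th=np.arctan2(rr,p[2]); q=p[:2]/max(rr,1e-9)*th
    else: q=p[:2]/p[2]
    return q*[K[0,0],K[1,1]]+K[:2,2]
E
python3 - <<'E'
from h import *
im=cv2.imread('pics/top0.png')[160:280,180:280]
cv2.imwrite('pics/top0c.png',cv2.resize(im,None,fx=5,fy=5,interpolation=cv2.INTER_CUBIC))
print(atz("top",(227.2,233),.075),atz("top",(220.6,201.6),.095),atz("top",(293.8,224.9),.018),atz("top",(227.6,217.4),.05))
print(atz("scene",(426.7,217.8),.075),atz("scene",(368.2,215.1),.018))
E
```

```text
[0.49404226 0.25347258 0.075     ] [0.57320474 0.26678825 0.095     ] [0.51659116 0.08584707 0.018     ] [0.53756497 0.25838412 0.05      ]
[0.50351156 0.2623178  0.075     ] [0.52418245 0.09743773 0.018     ]
```

View pics/top0c.png

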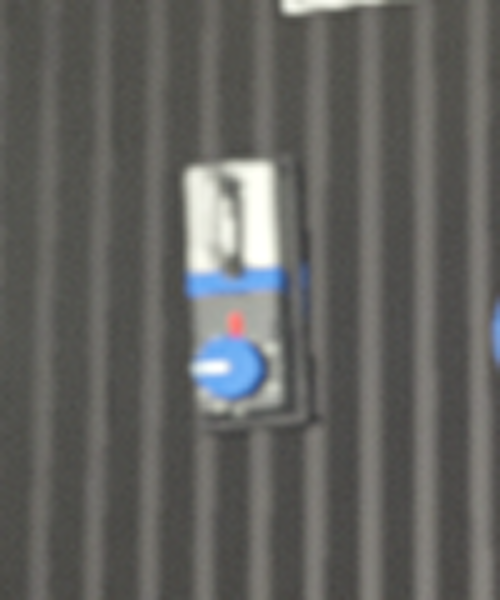

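```bash
cat >> h.py <<'E'
def plan(pos,yawdir=None):
    """increments to get tool to pos, tool pointing straight down with tool y (jaw) axis at world angle yawdir (rad)"""
    s=telemetry.sense(); T=R.from_rotvec(s["tool_rot"])
    M=T.as_matrix(); cur=np.arctan2(M[1,1],M[0,1])
    if yawdir is None: yawdir=cur
    y=np.array([np.cos(yawdir),np.sin(yawdir),0]); z=np.array([0,0,-1.]); x=np.cross(y,z)
    G=R.from_matrix(np.stack([x,y,z],1))
    print("pos",s["tool_pos"].round(4),"jaw yaw deg",np.degrees(cur).round(2),"j6",s["joint_positions"][5].round(3),"F",s["wrist_force"].round(2),"t",s["time_s"],"w",s["gripper_width"])
    print("shift cm",(T.inv().apply(np.asarray(pos)-s["tool_pos"])*100).round(2),"turn",np.degrees((T.inv()*G).as_rotvec()).round(2))
E
python3 - <<'E'
from h import *
plan([.5,.257,.24]); plan([.5,.257,.24],np.pi/2); plan([.5,.257,.24],-np.pi/2)
E
```

```text
pos [0.1812 0.6502 0.2387] jaw yaw deg 74.43 j6 -0.037 F [ 0.71 -0.18  0.18] t 1.2 w 1.0017906145055038
shift cm [-41.27 -29.32  -0.13] turn [-0. -0. -0.]
pos [0.1812 0.6502 0.2387] jaw yaw deg 74.43 j6 -0.037 F [ 0.71 -0.18  0.18] t 1.2 w 1.0017906145055038
shift cm [-41.27 -29.32  -0.13] turn [ -0.    -0.   -15.57]
pos [0.1812 0.6502 0.2387] jaw yaw deg 74.43 j6 -0.037 F [ 0.71 -0.18  0.18] t 1.2 w 1.0017906145055038
shift cm [-41.27 -29.32  -0.13] turn [ -0.     0.   164.43]
```

send_rows(
  increments=[
    [[-5,-3.5,0],[0,0,-4],0.55],
    [[-10,-7,0],[0,0,-8],0.55],
    [[-15,-10.6,0],[0,0,-12],0.55],
    [[-20,-14.2,0],[0,0,-15.6],0.55],
    [[-25,-17.7,0],[0,0,-15.6],0.55],
    [[-30,-21.3,0],[0,0,-15.6],0.55],
    [[-35,-25,0],[0,0,-15.6],0.55],
    [[-41.3,-29.3,0],[0,0,-15.6],0.55],
    [[-41.3,-29.3,0],[0,0,-15.6],0.55],
    [[-41.3,-29.3,0],[0,0,-15.6],0.55],
  ],
)

```text
time_s: 2.2
tool_pos: [0.4974, 0.2603, 0.2391]
tool_rot: [-0.001, 3.141, 0.001]
wrist_force: [1.2, 0.7, 0.5]
gripper_width: 0.55
```

```bash
python3 - <<'E'
from h import *
plan([.5,.257,.24],np.pi/2)
c=optics.get_calibration("wrist"); im=optics.grab_frame("wrist"); cv2.imwrite("pics/w1.png",im)
print(c)
for t,z in [("blue_lock",.05),("blue_dial_top",.075),("blue_bow",.0995),("blue_reader",.018)]:
    b=boxes_of("wrist",t)[:2]; print(t,b,[atz("wrist",q["position"],z,c).round(4) for q in b])
E
```

```text
pos [0.4974 0.2603 0.2391] jaw yaw deg 90.03 j6 -1.134 F [1.17 0.68 0.53] t 2.2 w 0.5498516026553564
shift cm [-0.26 -0.33 -0.09] turn [0.03 0.05 0.03]
{'camera_matrix': array([[309.70691629,   0.        , 320.31158792],
       [  0.        , 309.70691629, 206.09665821],
       [  0.        ,   0.        ,   1.        ]]), 'eye': array([0.42866977, 0.26132778, 0.38530919]), 'attitude': array([2.07632204, 2.07487176, 0.28478531])}
blue_lock [{'position': [321.7, 213.3], 'confidence': 0.65}, {'position': [317.3, 185.0], 'confidence': 0.41}] [array([0.5309, 0.2629, 0.05  ]), array([0.4982, 0.258 , 0.05  ])]
blue_dial_top [] []
blue_bow [{'position': [320.1, 254.8], 'confidence': 0.77}] [array([0.5597, 0.2611, 0.0995])]
blue_reader [{'position': [189.9, 193.3], 'confidence': 0.69}] [array([0.5141, 0.0925, 0.018 ])]
```

View pics/w1.png

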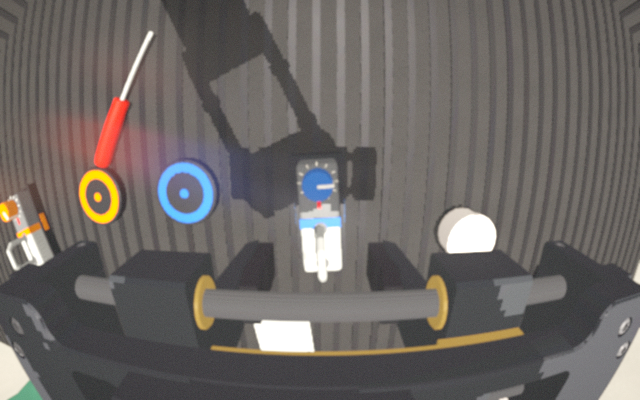

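```bash
python3 - <<'E'
from h import *
im=cv2.imread("pics/w1.png"); cv2.imwrite("pics/w1c.png",cv2.resize(im[150:290,270:370],None,fx=4,fy=4,interpolation=cv2.INTER_CUBIC))
c=optics.get_calibration("wrist")
h=cv2.cvtColor(im,cv2.COLOR_BGR2HSV); b=im.astype(int)
m=((b[...,0]>90)&(b[...,0]>b[...,2]+50)).astype(np.uint8); m[:, :290]=0; m[:,350:]=0
n,l,s,ce=cv2.connectedComponentsWithStats(m)
for i in range(1,n):
    if s[i][4]>20: print(s[i],ce[i])
E
```

```text
[302 168  31  34 753] [316.26826029 184.25763612]
[299 216  43  14 376] [319.76595745 221.82712766]
```

View pics/w1c.png

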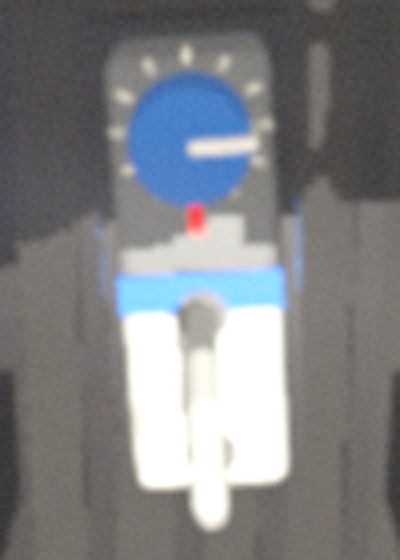

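```bash
python3 - <<'E'
from h import *
c=optics.get_calibration("wrist")
f=lambda x,y,z:atz("wrist",(270+x/4,150+y/4),z,c)
d=f(191,146,.075);print("dial",d)
l0,l1=f(189,149,.075),f(256,144,.075);print("line deg",np.degrees(np.arctan2(*(l1-l0)[1::-1])))
r=f(196,218,.049);print("red",r)
a,b=f(119,292,.049),f(286,288,.049);print("band",a,b,np.degrees(np.arctan2(*(b-a)[1::-1]))-90, (a+b)/2)
e1,e2=f(140,488,.049),f(289,482,.049);print("end",e1,e2,(e1+e2)/2,np.degrees(np.arctan2(*(e2-e1)[1::-1]))-90)
m1,m2=(e1+e2)/2,f(190,35,.049);print("dialend",m2,np.linalg.norm(m1-m2),np.degrees(np.arctan2(*(m1-m2)[1::-1])))
print("reader",[atz("wrist",(x,192),.018,c) for x in (158,187.5,217)])
E
```

```text
dial [0.49311145 0.26040909 0.075     ]
line deg 94.2949978928846
red [0.51927503 0.26150578 0.049     ]
band [0.5412044  0.23937131 0.049     ] [0.54009138 0.28720328 0.049     ] 1.3329923098080343 [0.54064789 0.26328729 0.049     ]
end [0.60438327 0.24417548 0.049     ] [0.60247572 0.28949517 0.049     ] [0.6034295  0.26683532 0.049     ] 2.410223264837555
dialend [0.46765718 0.26002053 0.049     ] 0.13594323229339386 2.873424861327812
reader [array([0.50975105, 0.04573013, 0.018     ]), array([0.51048363, 0.09105847, 0.018     ]), array([0.5110452 , 0.13263716, 0.018     ])]
```

```bash
python3 - <<'E'
from h import *
c=optics.get_calibration("wrist");print(c['eye'])
plan([.493,.2605,.055],np.pi/2)
E
```

```text
[0.42768784 0.26311324 0.38495619]
pos [0.4962 0.262  0.2387] jaw yaw deg 89.95 j6 -1.129 F [-0.43  0.64 -0.15] t 2.45 w 0.5442438469710961
shift cm [ 0.31 -0.16 18.37] turn [ 0.03 -0.03 -0.05]
```

send_rows(
  increments=[
    [[0.3,-0.1,4],[0,0,0],0.55],
    [[0.3,-0.1,8],[0,0,0],0.55],
    [[0.3,-0.1,12],[0,0,0],0.55],
    [[0.3,-0.1,12],[0,0,0],0.55],
    [[0.3,-0.1,12],[0,0,0],0.55],
  ],
)

```text
time_s: 2.95
tool_pos: [0.4921, 0.2621, 0.1186]
tool_rot: [0.004, -3.14, 0.001]
wrist_force: [-1.0, 1.0, -0.0]
gripper_width: 0.554
```

```bash
python3 - <<'E'
from h import *
plan([.493,.2605,.055],np.pi/2)
c=optics.get_calibration("wrist"); im=optics.grab_frame("wrist"); cv2.imwrite("pics/w2.png",im)
cv2.imwrite("pics/w2c.png",cv2.resize(im[150:350,220:420],None,fx=3,fy=3,interpolation=cv2.INTER_CUBIC))
E
```

```text
pos [0.4921 0.2621 0.1186] jaw yaw deg 90.15 j6 -1.129 F [-0.97  0.99 -0.02] t 2.95 w 0.5540112376970461
shift cm [-0.1  -0.16  6.36] turn [-0.04 -0.11  0.15]
```

View pics/w2c.png

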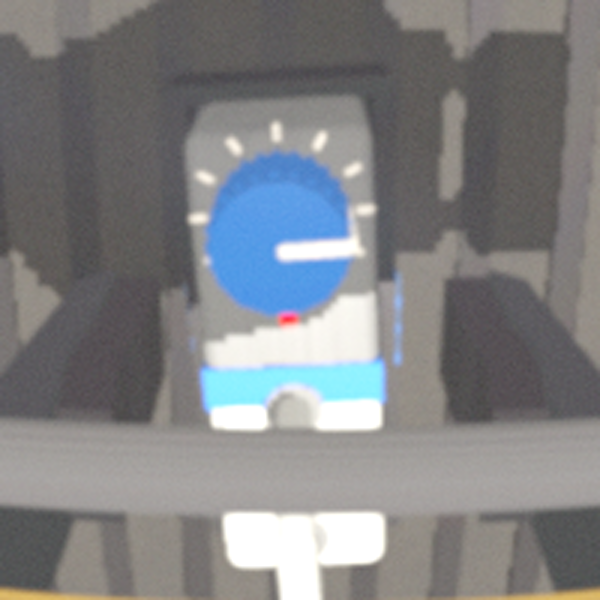

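```bash
python3 - <<'E'
from h import *
plan([.493,.2605,.055],np.pi/2)
c=optics.get_calibration("wrist")
print(atz("wrist",(220+279/3,150+248/3),.075,c), [atz("wrist",(220+x/3,150+248/3),.075,c)[1] for x in (207,351)],atz("wrist",(220+279/3,150+313/3),.075,c))
f=lambda x,y:atz("wrist",(220+x/3,150+y/3),.075,c)
l0,l1=f(280,252),f(355,246);print(np.degrees(np.arctan2(*(l1-l0)[1::-1])))
E
```

```text
pos [0.4937 0.2625 0.1203] jaw yaw deg 90.13 j6 -1.129 F [-0.   -0.95  0.43] t 3.0 w 0.5512232356746349
shift cm [ 0.08 -0.21  6.53] turn [0.05 0.09 0.13]
[0.49673308 0.25872795 0.075     ] [np.float64(0.24282838474832436), np.float64(0.2745691869177253)] [0.51245755 0.25861654 0.075     ]
94.88152640662621
```

send_rows(
  increments=[
    [[-0.2,-0.3,3],[0,0,0],0.55],
    [[-0.2,-0.3,6.4],[0,0,0],0.55],
    [[-0.2,-0.3,6.4],[0,0,0],0.55],
    [[-0.2,-0.3,6.4],[0,0,0],0.25],
    [[-0.2,-0.3,6.4],[0,0,0],0.25],
    [[-0.2,-0.3,6.4],[0,0,0],0.25],
    [[-0.2,-0.3,6.4],[0,0,0],0.25],
    [[-0.2,-0.3,6.4],[0,0,0],0.25],
  ],
  grip_force=25,
)

```text
time_s: 3.8
tool_pos: [0.4972, 0.2587, 0.0576]
tool_rot: [-0.001, 3.138, 0.002]
wrist_force: [-1.0, -1.3, 6.9]
gripper_width: 0.354
```

```bash
python3 - <<'E'
from h import *
plan([.495,.259,.055],0)
E
```

```text
pos [0.4972 0.2587 0.0576] jaw yaw deg 90.03 j6 -1.136 F [-1.04 -1.33  6.9 ] t 3.8 w 0.3539947988753378
shift cm [0.22 0.03 0.25] turn [ 0.24  0.11 90.03]
```

send_rows(
  increments=[
    [[0,0,-0.2],[0,0,6],0.25],
    [[0,0,-0.2],[0,0,12],0.25],
    [[0,0,-0.2],[0,0,18],0.25],
    [[0,0,-0.2],[0,0,24],0.25],
    [[0,0,-0.2],[0,0,30],0.25],
    [[0,0,-0.2],[0,0,36],0.25],
    [[0,0,-0.2],[0,0,42],0.25],
    [[0,0,-0.2],[0,0,48],0.25],
    [[0,0,-0.2],[0,0,54],0.25],
    [[0,0,-0.2],[0,0,60],0.25],
  ],
)

```text
time_s: 4.8
tool_pos: [0.495, 0.2568, 0.0579]
tool_rot: [1.575, 2.718, -0.004]
wrist_force: [-2.9, -6.3, 4.5]
gripper_width: 0.354
```

```bash
python3 - <<'E'
from h import *
plan([.495,.259,.055],0)
print(telemetry.sense()["torque"])
im=optics.grab_frame("wrist"); cv2.imwrite("pics/w3.png",im)
E
```

```text
pos [0.495  0.2568 0.0579] jaw yaw deg 29.81 j6 -0.084 F [-2.89 -6.34  4.53] t 4.8 w 0.3536247950761322
shift cm [0.19 0.11 0.29] turn [-0.09  0.11 29.81]
[-1.15973542  0.61059612  0.05142682]
```

View pics/w3.png

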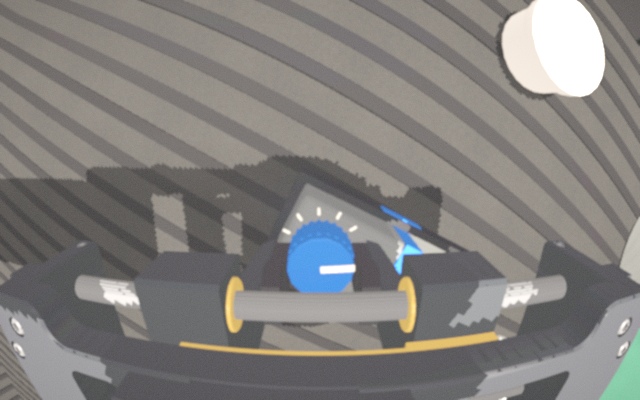

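send_rows(
  increments=[
    [[0,0,0],[0,0,6],0.25],
    [[0,0,0],[0,0,12],0.25],
    [[0,0,0],[0,0,18],0.25],
    [[0,0,0],[0,0,24],0.25],
    [[0,0,0],[0,0,30],0.25],
    [[0,0,0],[0,0,31],0.25],
    [[0,0,0],[0,0,31],0.25],
    [[0,0,0],[0,0,31],0.25],
  ],
)

```text
time_s: 5.65
tool_pos: [0.4936, 0.2564, 0.0578]
tool_rot: [-2.24, -2.203, 0.008]
wrist_force: [-7.4, -6.3, 8.0]
gripper_width: 0.356
```

send_rows(
  increments=[
    [[0,0,0],[0,0,0],0.52],
    [[0,0,0],[0,0,0],0.52],
    [[0,0,0],[0,0,0],0.52],
    [[0,0,-3],[0,0,0],0.52],
    [[0,0,-7],[0,0,0],0.52],
    [[0,0,-10],[0,0,0],0.52],
    [[0,0,-10],[0,0,0],0.52],
  ],
)

```text
time_s: 6.35
tool_pos: [0.4992, 0.26, 0.1627]
tool_rot: [2.238, 2.2, 0.016]
wrist_force: [0.6, -0.4, 0.6]
gripper_width: 0.518
```

```bash
python3 - <<'E'
from h import *
plan([.5675,.262,.16],np.pi/2)
im=optics.grab_frame("wrist"); cv2.imwrite("pics/w4.png",im)
im=optics.grab_frame("top"); cv2.imwrite("pics/top4c.png",cv2.resize(im[160:280,180:280],None,fx=5,fy=5))
E
```

```text
pos [0.4992 0.26   0.1627] jaw yaw deg -0.97 j6 0.453 F [ 0.57 -0.42  0.63] t 6.35 w 0.5181357066503187
shift cm [0.31 6.82 0.33] turn [  0.66   0.22 -90.97]
```

View pics/w4.png

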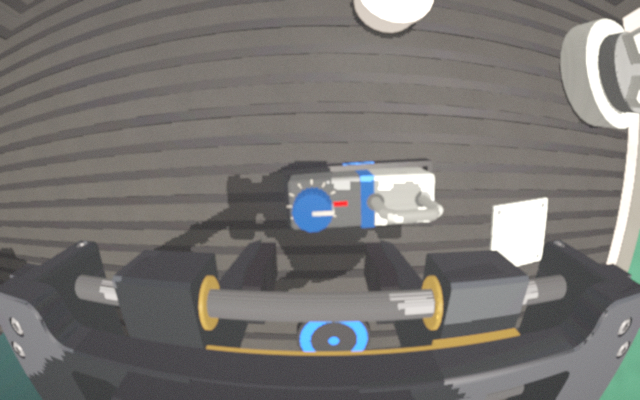

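```bash
python3 - <<'E'
from h import *
im=cv2.imread("pics/w4.png"); cv2.imwrite("pics/w4c.png",cv2.resize(im[150:250,280:450],None,fx=4.7,fy=4.7,interpolation=cv2.INTER_CUBIC))
E
```

```text
(no output)
```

View pics/w4c.png

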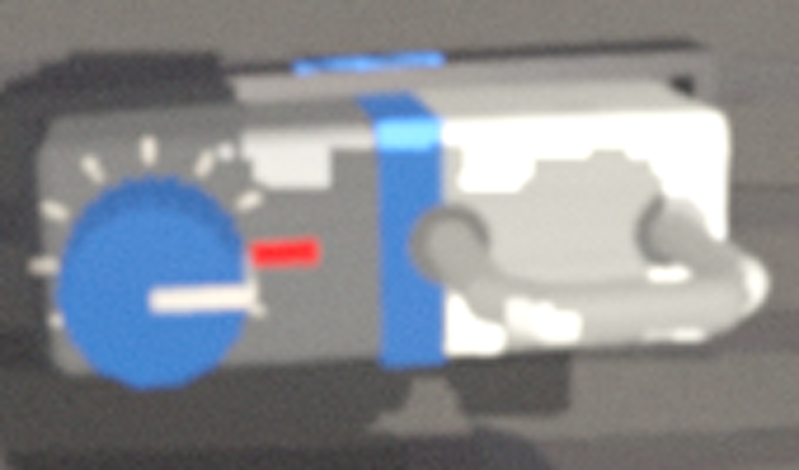

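```bash
python3 - <<'E'
from h import *
c=optics.get_calibration("wrist")
f=lambda x,y,z:atz("wrist",(280+x/4.7,150+y/4.7),z,c)
ang=lambda a,b:np.degrees(np.arctan2(*(b-a)[1::-1]))
l0,l1=f(150,300,.075),f(250,297,.075);print("line",ang(l0,l1),f(152,288,.075))
r0,r1=f(255,253,.049),f(318,250,.049);print("red",ang(r0,r1))
b0,b1=f(500,310,.095),f(725,303,.095);print("bow",b0,b1,ang(b0,b1),f(615,306,.095))
print("legs",f(450,245,.049),f(668,232,.049))
plan([.5675,.262,.16],np.pi/2)
E
```

```text
line 0.7137355351369827 [0.49042196 0.26069755 0.075     ]
red 1.7679644371714602
bow [0.54403642 0.26204366 0.095     ] [0.58098127 0.26227016 0.095     ] 0.3512680877921716 [0.56249198 0.26224373 0.095     ]
legs [0.54438345 0.26016183 0.049     ] [0.58651319 0.26199344 0.049     ]
pos [0.4961 0.2585 0.1578] jaw yaw deg -0.97 j6 0.453 F [-0.65  0.41 -0.55] t 6.45 w 0.5234814402532821
shift cm [ 0.47  7.13 -0.21] turn [ 1.600e-01  5.000e-02 -9.097e+01]
```

send_rows(
  increments=[
    [[0.1,2,0],[0,0,-8],0.5],
    [[0.2,4,0],[0,0,-16],0.5],
    [[0.3,6,0],[0,0,-24],0.5],
    [[0.3,6.9,0],[0,0,-32],0.5],
    [[0.3,6.9,0],[0,0,-40],0.5],
    [[0.3,6.9,0],[0,0,-48],0.5],
    [[0.3,6.9,0],[0,0,-56],0.5],
    [[0.3,6.9,0],[0,0,-64],0.5],
    [[0.3,6.9,0],[0,0,-72],0.5],
    [[0.3,6.9,0],[0,0,-80],0.5],
  ],
)

```text
time_s: 7.45
tool_pos: [0.563, 0.2593, 0.1539]
tool_rot: [-0.291, -3.124, 0.003]
wrist_force: [0.2, 0.0, -0.6]
gripper_width: 0.5
```

send_rows(
  increments=[
    [[0,0,0],[0,0,-8],0.5],
    [[0,0,0],[0,0,-13],0.5],
    [[0,0,0],[0,0,-13],0.5],
  ],
)

```text
time_s: 7.75
tool_pos: [0.5631, 0.2594, 0.1542]
tool_rot: [0.056, -3.137, 0.002]
wrist_force: [-0.1, -0.1, -0.5]
gripper_width: 0.496
```

```bash
python3 - <<'E'
from h import *
plan([.566,.262,.078],np.radians(92))
im=optics.grab_frame("wrist"); cv2.imwrite("pics/w5.png",im)
plan([.566,.262,.078],np.radians(92))
c=optics.get_calibration("wrist")
print(proj("wrist",[.566,.262,.095],c))
print(boxes_of("wrist","blue_bow"))
E
```

```text
pos [0.5631 0.2594 0.1542] jaw yaw deg 92.04 j6 -1.215 F [-0.06 -0.12 -0.54] t 7.75 w 0.4959473919287313
shift cm [-0.33  0.26  7.62] turn [-0.08 -0.21  0.04]
pos [0.5633 0.2595 0.1545] jaw yaw deg 91.92 j6 -1.213 F [ 0.87  0.55 -0.43] t 7.8 w 0.5001571977892028
shift cm [-0.31  0.25  7.65] turn [-0.07 -0.18 -0.08]
[322.57320505 225.65627301]
[{'position': [322.6, 121.3], 'confidence': 0.63}, {'position': [323.6, 222.7], 'confidence': 0.58}]
```

View pics/w5.png

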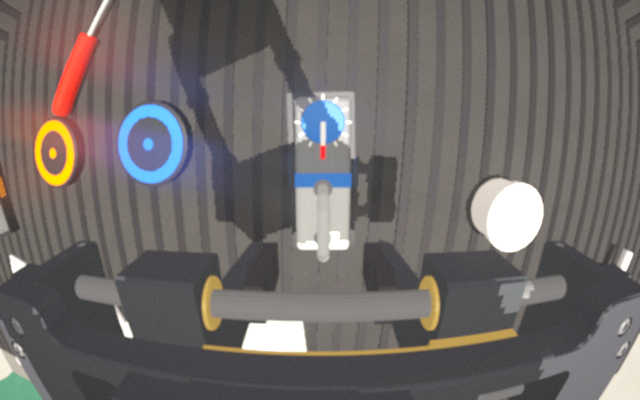

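send_rows(
  increments=[
    [[-0.3,0.2,3],[0,0,0],0.5],
    [[-0.3,0.2,6],[0,0,0],0.5],
    [[-0.3,0.2,7.9],[0,0,0],0.5],
    [[-0.3,0.2,7.9],[0,0,0],0.5],
    [[-0.3,0.2,7.9],[0,0,0],0.0],
    [[-0.3,0.2,7.9],[0,0,0],0.0],
    [[-0.3,0.2,7.9],[0,0,0],0.0],
    [[-0.3,0.2,7.9],[0,0,0],0.0],
    [[-0.3,0.2,7.9],[0,0,0],0.0],
    [[-0.3,0.2,7.9],[0,0,0],0.0],
  ],
  grip_force=40,
)

```text
time_s: 8.85
tool_pos: [0.568, 0.2619, 0.0787]
tool_rot: [-0.056, 3.139, 0.0]
wrist_force: [0.4, -1.9, 2.6]
gripper_width: 0.083
```

```bash
python3 - <<'E'
from h import *
plan([.566,.262,.076],np.radians(92))
im=optics.grab_frame("wrist"); cv2.imwrite("pics/w6.png",im)
c=optics.get_calibration("wrist")
b=boxes_of("wrist","blue_reader");print(b,[atz("wrist",q["position"],.018,c) for q in b])
E
```

```text
pos [0.568  0.2619 0.0787] jaw yaw deg 92.03 j6 -1.213 F [ 0.37 -1.86  2.59] t 8.85 w 0.08343906557303934
shift cm [0.2  0.02 0.27] turn [-0.    0.09  0.03]
[{'position': [110.3, 144.2], 'confidence': 0.75}] [array([0.51241819, 0.09591217, 0.018     ])]
```

View pics/w6.png

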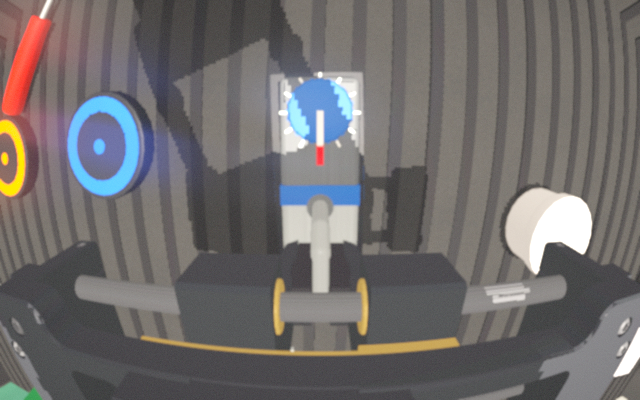

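send_rows(
  increments=[
    [[0,0,-0.5],[0,0,0],0.0],
    [[0,0,-1],[0,0,0],0.0],
    [[0,0,-1.5],[0,0,0],0.0],
    [[0,0,-2],[0,0,0],0.0],
    [[0,0,-2.5],[0,0,0],0.0],
    [[0,0,-2.5],[0,0,0],0.0],
    [[0,0,-2.5],[0,0,0],0.0],
  ],
)

```text
time_s: 9.65
tool_pos: [0.5675, 0.2622, 0.1033]
tool_rot: [-0.056, 3.14, 0.001]
wrist_force: [1.4, -0.7, 1.2]
gripper_width: 0.091
```

```bash
python3 - <<'E'
from h import *
plan([.566,.262,.2],np.radians(92))
im=optics.grab_frame("wrist"); cv2.imwrite("pics/w7.png",im)
E
```

```text
pos [0.5675 0.2622 0.1033] jaw yaw deg 92.03 j6 -1.213 F [ 1.44 -0.66  1.23] t 9.65 w 0.09053214130834646
shift cm [ 0.14 -0.01 -9.67] turn [0.02 0.04 0.03]
```

View pics/w7.png

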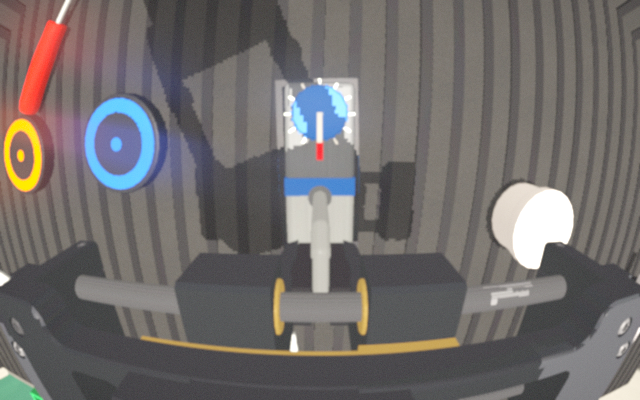

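send_rows(
  increments=[
    [[0,0,-0.7],[0,0,0],0.0],
    [[0,0,-1.5],[0,0,0],0.0],
    [[0,0,-2.5],[0,0,0],0.0],
    [[0,0,-3.5],[0,0,0],0.0],
    [[0,0,-4.5],[0,0,0],0.0],
    [[0,0,-6],[0,0,0],0.0],
    [[0,0,-7.5],[0,0,0],0.0],
    [[0,0,-9],[0,0,0],0.0],
    [[0,0,-9.5],[0,0,0],0.0],
    [[0,0,-9.5],[0,0,0],0.0],
  ],
  grip_force=60,
)

```text
time_s: 10.7
tool_pos: [0.5683, 0.2624, 0.1996]
tool_rot: [-0.055, 3.138, 0.002]
wrist_force: [-1.0, -0.6, -6.4]
gripper_width: 0.075
```

```bash
python3 - <<'E'
from h import *
plan([.545,.094,.2],np.radians(92))
im=optics.grab_frame("wrist"); cv2.imwrite("pics/w8.png",im)
c=optics.get_calibration("wrist")
b=boxes_of("wrist","blue_reader");print(b,[atz("wrist",q["position"],.018,c) for q in b])
E
```

```text
pos [0.5683 0.2624 0.1996] jaw yaw deg 92.03 j6 -1.213 F [-1.   -0.63 -6.36] t 10.7 w 0.0753992673474891
shift cm [  2.92 -16.74  -0.06] turn [0.06 0.17 0.03]
[{'position': [168.2, 133.1], 'confidence': 0.68}, {'position': [319.1, 112.7], 'confidence': 0.34}] [array([0.51014507, 0.08840526, 0.018     ]), array([0.4895399 , 0.25911264, 0.018     ])]
```

View pics/w8.png

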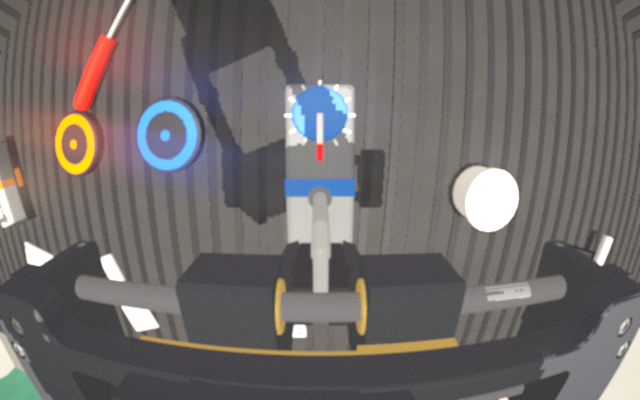

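send_rows(
  increments=[
    [[0.2,-1,0],[0,0,0],0.0],
    [[0.6,-3,0],[0,0,0],0.0],
    [[1,-5.5,0],[0,0,0],0.0],
    [[1.5,-8,0],[0,0,0],0.0],
    [[2,-10.5,0],[0,0,0],0.0],
    [[2.5,-13,0],[0,0,0],0.0],
    [[2.8,-15,0],[0,0,0],0.0],
    [[3,-16.5,0],[0,0,0],0.0],
    [[3,-17,0],[0,0,0],0.0],
    [[3,-17,0],[0,0,0],0.0],
  ],
)

```text
time_s: 11.8
tool_pos: [0.5432, 0.0901, 0.1976]
tool_rot: [0.053, -3.141, -0.0]
wrist_force: [0.3, -0.8, -5.4]
gripper_width: 0.083
```

send_rows(
  increments=[
    [[0,0,0],[0,0,0],0.0],
    [[0,0,0],[0,0,0],0.0],
    [[0,0,0],[0,0,0],0.0],
    [[0,0,0],[0,0,0],0.0],
    [[0,0,0],[0,0,0],0.0],
  ],
)

```text
time_s: 12.3
tool_pos: [0.5434, 0.0914, 0.1977]
tool_rot: [0.057, -3.141, -0.0]
wrist_force: [-0.7, 0.2, -6.2]
gripper_width: 0.074
```

```bash
python3 - <<'E'
from h import *
plan([.544,.0915,.2],np.radians(92))
im=optics.grab_frame("wrist"); s=optics.grab_frame("scene")
cv2.imwrite("pics/w9.png",np.hstack([cv2.resize(im[60:300,180:460],(400,343)),cv2.resize(s[60:300,250:530],(400,343))]))
t=optics.grab_frame("top")
cv2.imwrite("pics/t9.png",cv2.resize(t[120:300,180:440],None,fx=3,fy=3))
E
```

```text
pos [0.5434 0.0914 0.1977] jaw yaw deg 92.07 j6 -1.485 F [-0.73  0.22 -6.18] t 12.3 w 0.07427640048392037
shift cm [-0.06  0.   -0.23] turn [ 0.   -0.01  0.07]
```

View pics/w9.png

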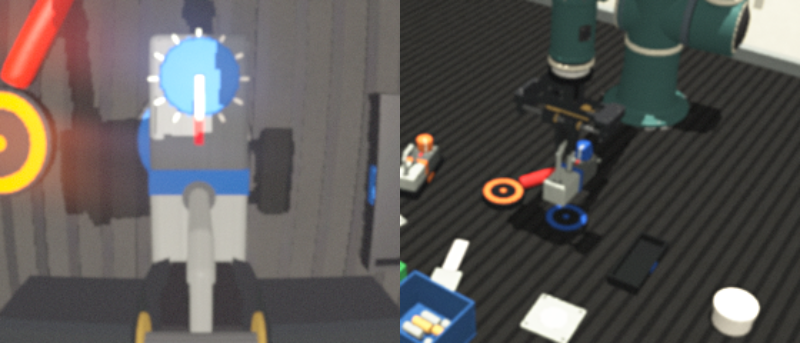

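View pics/t9.png

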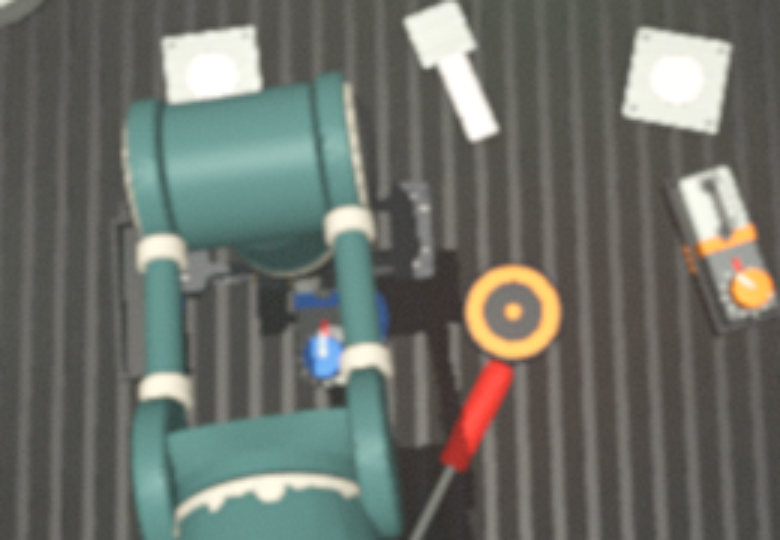

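```bash
python3 - <<'E'
from h import *
c=optics.get_calibration("wrist")
for y in (.046,.091,.136): print(proj("wrist",[.512,y,.018],c), proj("top",[.512,y,.018]))
print("left edge at",atz("wrist",(276.6,158),.018,c), atz("wrist",(353,158),.018,c))
# top right edge of ring at crop (388,315)
print(atz("top",(180+388/3,120+315/3),.018))
t=cv2.imread("pics/top0.png").astype(int)
m=((t[...,0]>110)&(t[...,0]>t[...,2]+60)).astype(np.uint8); m[:200]=0;m[250:]=0;m[:,:270]=0;m[:,320:]=0
x,y,w,h=cv2.boundingRect(m);print(x,y,w,h,atz("top",(x+(w-1)/2,y+(h-1)/2),.018))
E
```

```text
[277.90729539 156.0141653 ] [308.59453269 226.22909681]
[320.3084839 157.1592299] [291.9145174  226.64537689]
[362.64806889 158.91125303] [275.26279805 227.0609508 ]
left edge at [0.51415835 0.04461942 0.018     ] [0.51150979 0.1256266  0.018     ]
[0.51526969 0.04394658 0.018     ]
279 211 31 31 [0.51360335 0.08534763 0.018     ]
```

```bash
python3 - <<'E'
from h import *
s=telemetry.sense();print(s["tool_pos"],s["wrist_force"],s["gripper_width"],abs(s["dq"]).max())
print(ctrl.sign_off())
E
```

```text
[0.54334711 0.09120115 0.19768257] [ 0.48477429 -0.3448107  -6.12068411] 0.07781869490657427 0.004810472584978258
the job is handed in; nothing more can be done
None
```

I opened the blue lock and handed the job in with it held over the blue reader, at about 12.5 s of the 72 s allowed. The sign-off gave no verdict.

- **Dial:** it stood 3 clicks counter-clockwise of the red bar. I gripped it and turned it 3 clicks clockwise. The wrist pictures then showed the white line in line with the red bar.
- **Shackle:** I pinched the bar and raised it about 25 mm. The lock stayed in its holder and there was almost no load on the wrist, so the shackle slid out rather than carrying the lock.
- **Lift and present:** I lifted the lock straight out and carried it to the blue reader.

Last checks:
- **Hold:** the lock hangs with about 6 N on the wrist, the arm is still, and the lock looks level.
- **Height:** its underside is about 10 cm above the table.
- **Position:** its middle is at about (0.511, 0.091). The camera estimates of the reader's middle are mostly within about 6 mm of that. One early estimate from the scene camera was about 14 mm off, still well inside the 50 mm limit.
- **Other objects:** in the last pictures the orange lock and the bystanders that could be seen looked unmoved.

Two things differed from expectation:
- While I gripped and turned the dial, up to about 8 N pushed up on the fingers, perhaps from touching the lock's deck. It had no visible effect.
- I had no direct reading of the dial or shackle, so both are judged from the pictures, the arm's motion and the wrist force.

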